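Index the bangle-drilling table one hole on

TASK

The horn bangle on the small indexing table has to come round to its next drilling mark. With a fingertip press the plunger's steel button fully in (down) and, keeping it in, turn the table clockwise (seen from above) to the very next hole of the index plate, then let the button come up so that its pin springs home in that hole and locks the table. Do not force the button, do not grip or lift anything, leave the bangle seated on its mandrel and do not disturb the other things on the bench.

Things in the scene. Friction and masses are not known exactly. Their poses are not given: they have to be found in the camera images.
- button_top (a point): Centre of the flat top of the plunger's button: a round steel mushroom button, 34 mm across at its foot, 27 mm across the top, 8 mm thick. Top 114 mm above the bench when out, 102 mm when fully in (spring about 6 N at the start, 12 N fully in). It is carried by the turning table 92 mm out from its axis and swings round with it: a fingertip that presses it down can drag it round by friction (about 1.5 N).
- housing_top (a point): Centre of the top of the plunger's housing, 93 mm above the bench: an upright dark steel cylinder 27 mm across (49 to 91 mm above the bench), 92 mm out from the axis and just outside the index plate, joined to the turning table by two cheeks. The button's stem slides in it.
- dial_axis (a point): Point on the vertical axis of the turning table, in its top face 79 mm above the bench. The turning table is an aluminium faceplate 112 mm across and 13 mm thick. This point's x axis points from the axis to the button, z up.
- index_base: Fixed round grey base with a steel index plate (151 mm across, 6 mm thick, top 61 mm above the bench) that has 12 holes of 10 mm, 30 degrees apart, on a circle of 66 mm radius. It stands anywhere, turned any way. Origin on the axis at bench level; x points to the button's place at the start. On the -x side a post 106 mm high (outer face 99 mm from the axis) holds a steel drill bush.
- pin_tip (a point): Rounded tip of the plunger's steel pin, 7 mm in diameter, 66 mm out from the axis between the two cheeks. It comes up through a hole of the index plate from below, 3 mm above the plate when home; it goes down with the button and is clear below the plate when the button is more than 9 mm in. Let up between two holes it rubs under the plate and springs into a hole when the table brings it there.
- dial (a joint): Angle of the turning table, rad, clockwise positive seen from above. 0 is the hole where the pin sits at the start; the next hole clockwise is at 0.524 (30 degrees). Play of the pin in a hole is about 0.02 either way. It stays where it is left (friction).
- plunger (a joint): How far the button is pressed in, m: 0 fully out (pin home, or free), 0.012 fully in; about 0.009 when the pin is pressed up against the plate between two holes.
- bangle: Dark horn bangle, a loose ring 74 mm outside, 62 mm inside, 22 mm high, standing on the faceplate around a wooden mandrel (56 mm across, 12 mm high). Origin at the centre of its underside. It must stay there and turns with the table.
- spare_bangle: Bystander: another loose bangle, 74 mm across, 22 mm high, near the indexing table. Origin at the centre of its underside.
- wax_tin: Bystander: closed round tin, 70 mm across, 26 mm high, near the indexing table. Origin at the centre of its underside.
- spanner: Bystander: steel spanner 150 mm long, lying near the indexing table. Origin at its middle, on the underside.
- horn_tip: Bystander: curved horn tip 150 mm long, up to 44 mm thick, lying on the left. Origin about its middle, on the underside.
- buff_disc: Bystander: felt polishing disc lying flat, 110 mm across, 16 mm high, on the right. Origin at the centre of its underside.
- tape_roll: Bystander: roll of tape lying flat, 60 mm across, 19 mm high, on the right. Origin at the centre of its underside.
- horn_ring: Bystander: upright hollow section of horn, 72 mm across, 55 mm high, on the left. Origin at the centre of its underside.
Things that resemble listed ones, but are neither listed nor needed, are in the scene too. Leave any blue look-alike of the index_base alone.

How it is judged:
On the way, in this order (a step that is already met when the one before it is completed fails the run):
1. the button is pressed in by the fingers, with the table still at its first hole (value of joint plunger above 0.0095 m and value of joint dial between -0.1 and 0.1 rad and contact force between the fingers and anything else above 3 N), for 0.1 s.
2. the table is turned about half-way to the next hole or more, off the first (value of joint dial between 0.25 and 0.65 rad).
3. the pin is home in the next hole clockwise (value of joint dial between 0.484 and 0.564 rad and value of joint plunger below 0.002 m), for 0.2 s.
At the end, for the whole second after the job is handed in: The table stands at the next hole clockwise (30 degrees on, within 2.3 degrees) with the pin fully home (button out to within 2 mm), at rest, and the bangle still seated flat on the faceplate around its mandrel (within 8 mm of its place) (all of step 3 and not (velocity of joint dial above 0.05 rad/s) and not (velocity of joint dial below -0.05 rad/s) and distance between bangle and dial_axis below 0.008 m and angle between bangle's own z axis and vertical below 0.05 rad and linear speed of bangle below 0.02 m/s); the robot touches nothing.
It fails at once if the bangle is lifted more than 6 mm off the faceplate (z of bangle in the frame of dial_axis above 0.006 m).
It fails at once if something is gripped or forced: more than 60 N between the fingers and anything (contact force between the fingers and anything else above 60 N).
It fails at once if one of the loose things beside them on the bench is lifted or pushed more than 15 mm (distance of any of spare_bangle, wax_tin, spanner, horn_tip, buff_disc, tape_roll, horn_ring from where it was at the start of the episode above 0.015 m).
It also fails if it takes over 38 s, if anything falls off the work surface, if the arm or the gripper's body presses on something with over 40 N, if the wrist force passes 120 N, or if a joint passes its speed limit or range.

ROBOT

A 6-joint arm with a two-finger parallel gripper is mounted at the origin on the work surface. World frame = base frame: x ahead of the robot, y to its left, z up, the work surface at z = 0. Lengths are in m, angles in rad, forces in N, time in s.
With the tool pointing down it reaches from about 0.3 to 0.875 m from the base axis. Payload 6.4 kg.
Tool frame: the origin (TCP) lies midway between the tips of the shut fingers; the grasp point (between the pads) lies ctrl.grip_point_offset behind it (ctrl.grip_point_offset is the distance from the TCP to the grasp point, in m); z points along the fingers, y is the direction in which the jaws open and shut (so a half turn about z gives the same grasp; the last joint's range is limited). The gripper opens to 85 mm and grips with 20 to 120 N. Pads are 22 mm wide; open, the fingers measure 114 mm over their backs; the gripper's body (76 mm by 85 mm) begins 54 mm behind the grasp point. The pads swing forward as they close: fully open they stand 13 mm farther back than shut.
Start: joints at [1.01, 0.181, 1.607, -0, 1.354, -0.206], TCP at [0.2, 0.539, 0.231] pointing down, gripper open.
Joint ranges: [-2.99, 2.99], [-0.89, 2.07], [0.3, 2.58], [-1.14, 4.28], [0, 2.63], [-3.12, 3.12]. Speed limits (rad/s): [2.57, 2.57, 3.01, 3.14, 3.14, 3.14].

INTERFACE

Orientations are given as a unit quaternion [w, x, y, z].
In Python, from bench import ctrl, viewer gives the robot as it stands.
- The arm moves only by the shell command python3 -m handwheel 'ROWS' [OPENING]. ROWS is JSON, a list of rows, each an object with "travel": the shift along the tool's x, y, z as a fraction of full scale, a list of three; "dr": the turn, a rotation vector about the tool's x, y, z as a fraction of full scale, a list of three. A call has 1 to 20 rows; each row shifts and turns the pose as measured when the row begins, along the tool's axes as they then stand; what a row does not reach is not made up. Full scale, the value 1, is 150 mm for a shift and 30 degrees for a turn. A row lasts 1/12 s, in which the tool goes at most 41.7 mm and 7.16 degrees, less where a joint would pass 70% of its speed; a pose out of reach is approached as far as the arm can. A call with a number of a shift or a turn outside -1 to 1 is refused whole. A call with a gripper value outside its range is refused whole. OPENING is the opening, from -1 (shut) to 1 (fully open), set as the call begins (- or left out, the last holds). The fingers move at their own pace and stop on an object; the grip force is fixed at half the most. Time passes only in rows, so rows that do not move let the fingers close. It gives the time, the measured TCP pose, the force and the opening at its end, in the units of the state.
- ctrl.get_obs(): the state, without advancing time (a new reading comes with each control period).
- viewer.camera(name): name is "side" or "top" or "wrist"; returns the picture (400x640x3 uint8, red, green, blue); there is no depth.
- viewer.get_calibration(name): a dict with "camera_matrix" (3x3 intrinsics, pixels), "R" (3x3) and "t" (3): a world point X has camera coordinates R X + t. Camera axes: x right, y down, z forward; pixel columns grow to the right and rows downward; lengths in m; the calibration is good to about 2 mm. A picture is of the moment at which its call begins: read the wrist's pose just before it. get_calibration takes no time and is no camera call; for the wrist camera it gives the pose at the moment of the call.
- ctrl.hand_in(): hands the job in, once; it reports no verdict.
The state is a dict: "time_s": time; "q": joint angles; "dq": joint speeds; "joint_efforts": joint torques, N m; "eef_pos": TCP position; "eef_rot": TCP orientation; "wrist_force": force on the tool from outside, world axes, zero at the start; "torque": the same for the moment, N m; "opening": opening from 0.0 (shut) to 1.0 (fully open).
Only numpy, scipy, OpenCV 4.12 (cv2) and the standard library are available. Lean on these libraries where they do the work, as an engineer would, in place of code of your own. Each camera call takes 0.05 s, during which the arm holds its last target. There are 200 camera calls.

## Working session

There is one attempt and no reset: what is moved stays moved. The work goes in short steps, Python scripts to look and compute and a shell command to move; the robot and the scene stay as the last step left them, time stands still between calls to the robot, and variables do not carry over. Pictures are saved under pics/ and viewed, about 8 in all and at most 12, crops included, and the job is handed in when it is done.

```bash
mkdir -p pics; python3 - <<'E'
from bench import ctrl, viewer
import cv2,numpy as np
o=ctrl.get_obs();print(o)
for n in("top","side"):
    im=viewer.camera(n);cv2.imwrite(f"pics/{n}0.png",im[:,:,::-1])
    c=viewer.get_calibration(n);print(n,np.round(c["camera_matrix"],1).tolist(),np.round(c["R"],4).tolist(),np.round(c["t"],4).tolist())
print(ctrl.grip_point_offset)
E
```

```text
{'time_s': 0.0, 'q': array([ 1.00969060e+00,  1.81526700e-01,  1.60800623e+00, -1.72932452e-05,
        1.35380185e+00, -2.06292019e-01]), 'dq': array([-0.00030463,  0.00019722, -0.00144807, -0.00237757, -0.0006463 ,
        0.0002169 ]), 'joint_efforts': array([-3.11750264e-04, -4.44854236e+01, -3.51347852e+01, -2.28974686e-04,
        8.62399262e-03,  8.33200772e-06]), 'eef_pos': array([0.19944824, 0.53871205, 0.23039308]), 'eef_rot': array([-3.18256458e-04,  1.76475816e-01,  9.84304591e-01, -8.10884727e-04]), 'wrist_force': array([ 0.48289708, -0.1365913 ,  0.3411361 ]), 'torque': array([-0.03446905,  0.03848928,  0.00397211]), 'opening': 1.0004720363458455}
top [[458.0, 0.0, 312.8], [0.0, 458.0, 201.6], [0.0, 0.0, 1.0]] [[-0.0276, -0.9995, -0.0164], [-0.9887, 0.0297, -0.1472], [0.1476, 0.0122, -0.989]] [0.0159, 0.5382, 1.3322]
side [[398.8, 0.0, 325.6], [0.0, 398.8, 196.0], [0.0, 0.0, 1.0]] [[0.9731, -0.23, 0.0149], [-0.1496, -0.6796, -0.7182], [0.1753, 0.6966, -0.6957]] [-0.4984, 0.1487, 1.0664]
0.0187
```

View pics/top0.png

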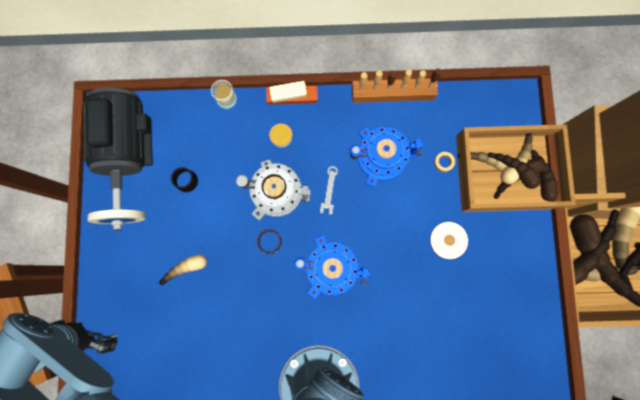

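View pics/side0.png

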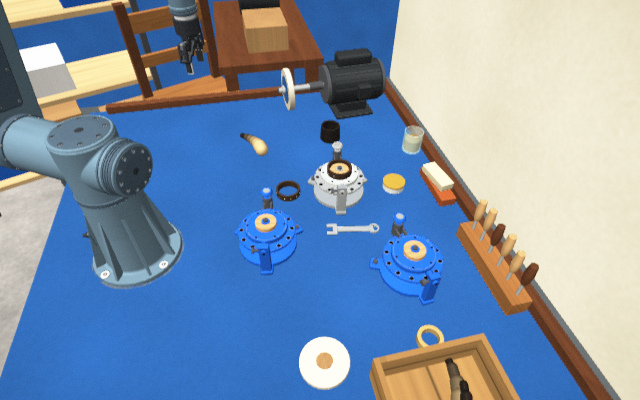

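The top view shows the silver index table at about (275,188), with its button at about (242,181) and the post at (306,190). The two blue ones are look-alikes. Next I zoom in for pixel positions.

```bash
cat > h.py <<'E'
from bench import ctrl, viewer
import numpy as np, cv2
def ray(n,u,v,z,c=None):
    c=c or viewer.get_calibration(n);R=np.array(c["R"]);t=np.array(c["t"]);C=-R.T@t
    d=R.T@np.linalg.solve(np.array(c["camera_matrix"]),[u,v,1]);return C+d*(z-C[2])/d[2]
def pix(n,X,c=None):
    c=c or viewer.get_calibration(n);p=np.array(c["camera_matrix"])@(np.array(c["R"])@X+np.array(c["t"]));return p[:2]/p[2]
E
python3 - <<'E'
from h import *
a=cv2.imread("pics/top0.png")[150:230,225:325];b=cv2.imread("pics/side0.png")[135:215,300:400]
a,b=[cv2.resize(x,None,fx=6,fy=6,interpolation=cv2.INTER_CUBIC)[:, :] for x in(a,b)]
cv2.imwrite("pics/z.png",cv2.resize(np.vstack([a,b])[:],(600,960))[:480]);cv2.imwrite("pics/zs.png",b)
print(ray("top",242,181,.114),ray("top",275,187,.091),ray("top",306,190,.106),ray("side",337,146,.114))
E
```

```text
[0.59315231 0.20034012 0.114     ] [0.57708749 0.10836001 0.091     ] [0.56288146 0.01826002 0.106     ] [0.59238179 0.19397335 0.114     ]
```

View pics/z.png

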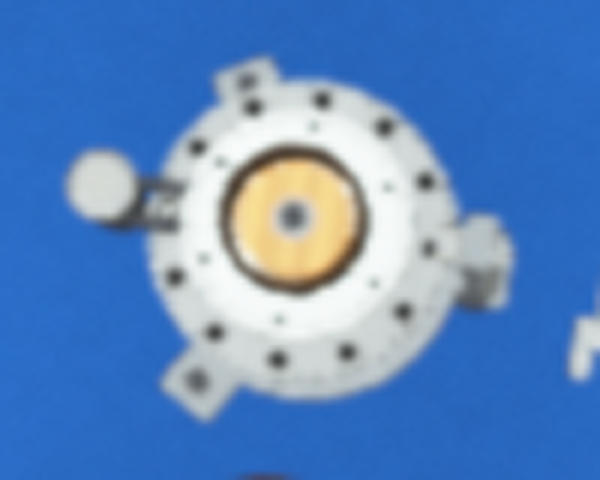

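View pics/zs.png

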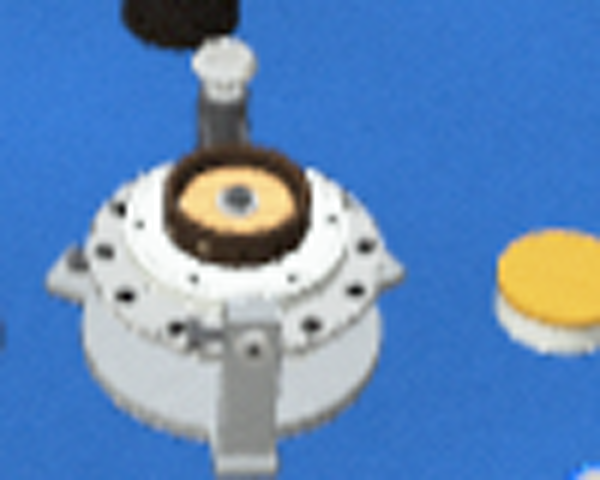

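```bash
cat >> h.py <<'E'
def cmd(T):
    from scipy.spatial.transform import Rotation as Ro
    o=ctrl.get_obs();R=Ro.from_quat(np.roll(o["eef_rot"],-1)).as_matrix()
    return np.round(R.T@(np.array(T)-o["eef_pos"])/.15,3)
E
python3 - <<'E'
from h import *
B=[ray("top",242,181,.114),ray("side",337.3,145,.114)];A=[ray("top",273.8,186,.091),ray("side",339.7,167.5,.091)]
print(B,A)
for b,a in zip(B,A): print(np.linalg.norm((b-a)[:2]))
b=(B[0]+B[1])/2; print(cmd([b[0],b[1],.19]))
from scipy.spatial.transform import Rotation as Ro
print(Ro.from_quat(np.roll(ctrl.get_obs()["eef_rot"],-1)).as_matrix().round(3))
E
```

```text
[array([0.59315231, 0.20034012, 0.114     ]), array([0.59456015, 0.19870995, 0.114     ])] [array([0.58014208, 0.11180072, 0.091     ]), array([0.58223449, 0.11928089, 0.091     ])]
0.08949017512356526
0.08037971763984399
[-3.251 -1.207  0.271]
[[-0.938  0.347 -0.001]
 [ 0.347  0.938 -0.001]
 [ 0.    -0.002 -1.   ]]
```

```bash
python3 -m handwheel '[{"travel":[-0.2,-0.075,0],"dr":[0,0,0]},{"travel":[-0.25,-0.093,0],"dr":[0,0,0]},{"travel":[-0.25,-0.093,0],"dr":[0,0,0]},{"travel":[-0.25,-0.093,0],"dr":[0,0,0]},{"travel":[-0.25,-0.093,0],"dr":[0,0,0]},{"travel":[-0.25,-0.093,0],"dr":[0,0,0]},{"travel":[-0.25,-0.093,0],"dr":[0,0,0]},{"travel":[-0.25,-0.093,0],"dr":[0,0,0]},{"travel":[-0.25,-0.093,0],"dr":[0,0,0]},{"travel":[-0.25,-0.093,0],"dr":[0,0,0]},{"travel":[-0.25,-0.093,0],"dr":[0,0,0]},{"travel":[-0.1,-0.04,0],"dr":[0,0,0]},{"travel":[0,0,0],"dr":[0,0,0]}]' -1
python3 - <<'E'
from h import *
print(cmd([.594,.1995,.19]))
c=viewer.get_calibration("wrist");im=viewer.camera("wrist");cv2.imwrite("pics/w1.png",im[:,:,::-1])
print(pix("wrist",np.array([.594,.1995,.114]),c),pix("wrist",np.array([.580,.112,.091]),c))
E
```

```text
time_s: 1.18
eef_pos: [0.5495, 0.2323, 0.2235]
eef_rot: [-0.004, 0.173, 0.985, -0.003]
wrist_force: [-0.0, 0.6, -0.0]
opening: 0.003
[-0.355 -0.103  0.222]
[301.71641666 261.47743371] [204.61923848 267.17568891]
```

View pics/w1.png

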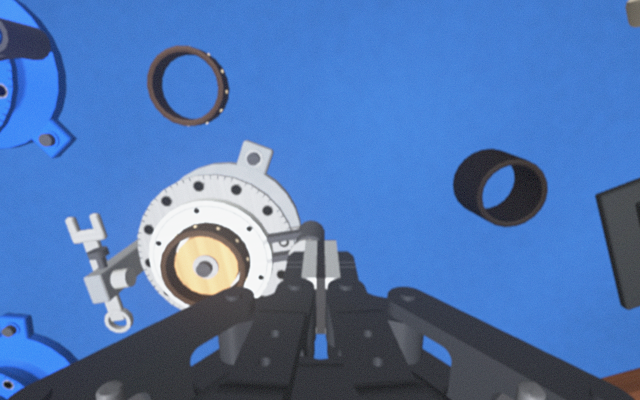

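The wrist view shows the mandrel centre at (204,268), against a predicted (205,267). The button is hidden behind the shut fingertips at about (305,255), which is consistent with my estimate. I'll move above it.

```bash
python3 -m handwheel '[{"travel":[-0.12,-0.035,0],"dr":[0,0,0]},{"travel":[-0.12,-0.035,0.07],"dr":[0,0,0]},{"travel":[-0.1,-0.03,0.1],"dr":[0,0,0]},{"travel":[-0.02,0,0.1],"dr":[0,0,0]},{"travel":[0,0,0.1],"dr":[0,0,0]},{"travel":[0,0,0.05],"dr":[0,0,0]},{"travel":[0,0,0],"dr":[0,0,0]},{"travel":[0,0,0],"dr":[0,0,0]}]' -1
python3 - <<'E'
from h import *
print(cmd([.594,.1995,.125]),ctrl.get_obs()["eef_pos"])
im=viewer.camera("side")[110:210,270:400];t=viewer.camera("top")[150:230,210:314]
cv2.imwrite("pics/s2.png",np.hstack([cv2.resize(x,(390*2//2+0,300),interpolation=cv2.INTER_CUBIC) for x in(im,t)])[:,:,::-1])
E
```

```text
time_s: 1.9
eef_pos: [0.5871, 0.2082, 0.1567]
eef_rot: [-0.007, 0.168, 0.986, -0.002]
wrist_force: [-1.7, -0.1, 0.3]
opening: 0.003
[-0.065 -0.038  0.211] [0.58711073 0.20822349 0.15670367]
```

View pics/s2.png

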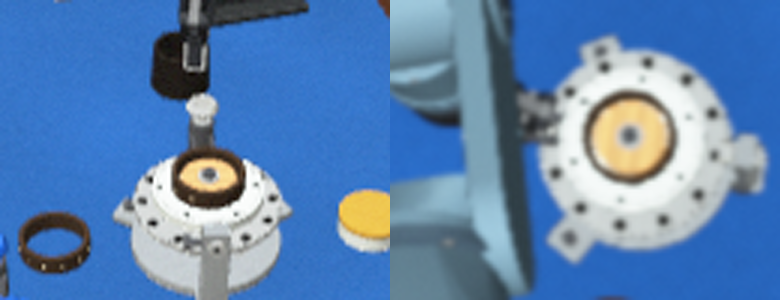

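The side view shows the shut fingers just above the button and slightly off to the -x/+y side, as computed. I'll line up and descend to near contact.

```bash
python3 -m handwheel '[{"travel":[-0.04,-0.025,0.05],"dr":[0,0,0]},{"travel":[-0.03,-0.015,0.07],"dr":[0,0,0]},{"travel":[-0.01,-0.005,0.06],"dr":[0,0,0]},{"travel":[0,0,0.03],"dr":[0,0,0]},{"travel":[0,0,0],"dr":[0,0,0]},{"travel":[0,0,0],"dr":[0,0,0]}]' -1
python3 - <<'E'
from h import *
print(cmd([.594,.1995,.114]),ctrl.get_obs()["eef_pos"])
E
```

```text
time_s: 2.5
eef_pos: [0.5987, 0.1972, 0.1255]
eef_rot: [-0.004, 0.168, 0.986, -0.001]
wrist_force: [0.6, 0.3, -0.4]
opening: 0.0
[0.034 0.004 0.077] [0.59871604 0.19718048 0.12547211]
```

```bash
python3 -m handwheel '[{"travel":[0.03,0.004,0.02],"dr":[0,0,0]},{"travel":[0.01,0,0.02],"dr":[0,0,0]},{"travel":[0,0,0.02],"dr":[0,0,0]},{"travel":[0,0,0.02],"dr":[0,0,0]},{"travel":[0,0,0.02],"dr":[0,0,0]}]' -1
python3 - <<'E'
from h import *
print(cmd([.594,.1995,.102]),ctrl.get_obs()["wrist_force"])
im=viewer.camera("side")[110:210,270:400]
cv2.imwrite("pics/s3.png",cv2.resize(im,(780,600),interpolation=cv2.INTER_CUBIC)[:,:,::-1])
E
```

```text
time_s: 2.92
eef_pos: [0.5932, 0.2001, 0.1109]
eef_rot: [-0.003, 0.168, 0.986, -0.001]
wrist_force: [-2.2, -0.8, 5.4]
opening: 0.0
[-0.007 -0.002  0.059] [-2.24022272 -0.8462808   5.42434785]
```

View pics/s3.png

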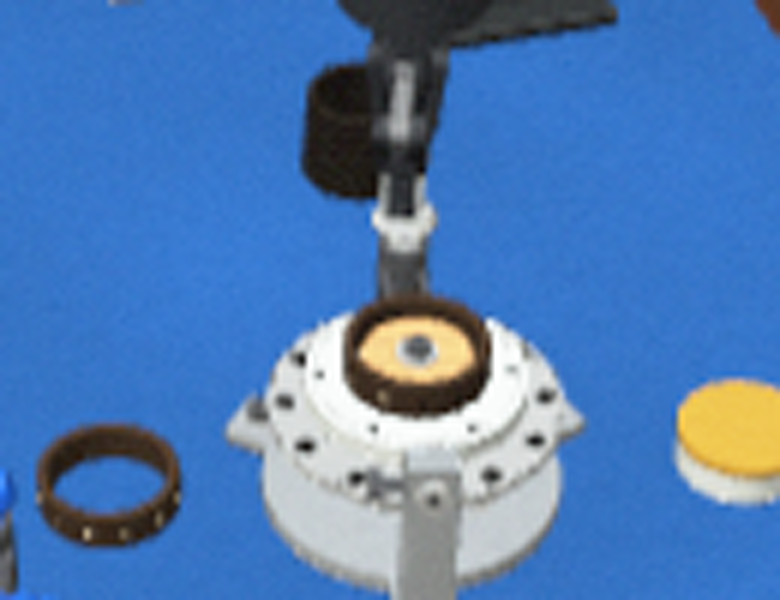

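The fingertip sits centred on the button at (403,205) in this crop, in light contact at 5 N. I'll press now.

```bash
python3 -m handwheel '[{"travel":[0,0,0.03],"dr":[0,0,0]},{"travel":[0,0,0.03],"dr":[0,0,0]},{"travel":[0,0,0.03],"dr":[0,0,0]},{"travel":[0,0,0.02],"dr":[0,0,0]}]' -1
```

```text
time_s: 3.3
eef_pos: [0.5986, 0.1996, 0.1018]
eef_rot: [0.003, 0.168, 0.986, -0.001]
wrist_force: [-2.8, -5.0, 20.1]
opening: -0.003
```

```bash
python3 -m handwheel '[{"travel":[0,0,0.02],"dr":[0,0,0]},{"travel":[0,0,0.02],"dr":[0,0,0]},{"travel":[0,0,0.02],"dr":[0,0,0]}]' -1
python3 - <<'E'
from h import *
im=viewer.camera("side")[110:210,270:400]
cv2.imwrite("pics/s4.png",cv2.resize(im,(780,600),interpolation=cv2.INTER_CUBIC)[:,:,::-1])
o=ctrl.get_obs();print(o["eef_pos"],o["wrist_force"])
E
```

```text
time_s: 3.55
eef_pos: [0.6051, 0.1986, 0.1019]
eef_rot: [0.01, 0.168, 0.986, 0.0]
wrist_force: [-2.3, -4.0, 12.7]
opening: 0.003
[0.60546897 0.19856499 0.10198405] [-1.2077616  -3.62643929 12.4002685 ]
```

View pics/s4.png

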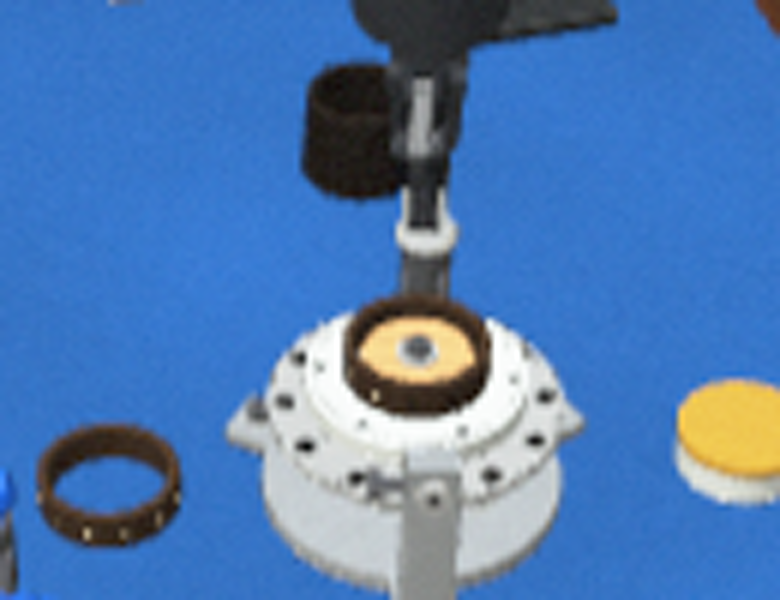

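The view shows the button pressed in and already dragged a little clockwise, from (403,205) to (427,225), because the tool creeps +x under load. I'll go back near the first hole and hold there, so step 1 is certain before turning.

```bash
python3 -m handwheel '[{"travel":[0.04,-0.005,0.02],"dr":[0.004,0.02,0]},{"travel":[0.04,-0.005,0.02],"dr":[0.004,0.02,0]},{"travel":[0.03,0,0.02],"dr":[0.004,0.02,0]}]' -1
python3 -m handwheel '[{"travel":[0.02,0,0.02],"dr":[0.004,0.02,0]},{"travel":[0.015,0,0.02],"dr":[0.002,0.015,0]}]' -1
```

```text
time_s: 3.85
eef_pos: [0.5982, 0.2006, 0.1019]
eef_rot: [0.004, 0.168, 0.986, 0.0]
wrist_force: [1.2, -6.1, 11.0]
opening: -0.002
time_s: 4.02
eef_pos: [0.5982, 0.2006, 0.1019]
eef_rot: [0.001, 0.168, 0.986, -0.0]
wrist_force: [-1.2, -4.6, 12.5]
opening: 0.001
```

```bash
python3 -m handwheel '[{"travel":[-0.03,0.003,0.02],"dr":[0.003,0.017,0]},{"travel":[-0.04,0.002,0.02],"dr":[0.003,0.017,0]},{"travel":[-0.04,0,0.02],"dr":[0.003,0.017,0]},{"travel":[-0.04,-0.005,0.02],"dr":[0.003,0.017,0]}]' -1
python3 - <<'E'
from h import *
im=viewer.camera("side")[110:210,270:400]
cv2.imwrite("pics/s5.png",cv2.resize(im,(780,600),interpolation=cv2.INTER_CUBIC)[:,:,::-1])
o=ctrl.get_obs();print(o["eef_pos"],o["wrist_force"],cmd([.6366,.1805,.102]))
E
```

```text
time_s: 4.35
eef_pos: [0.6257, 0.1916, 0.1019]
eef_rot: [-0.011, 0.168, 0.986, -0.0]
wrist_force: [-5.5, -4.5, 15.7]
opening: 0.0
[0.62730545 0.19072837 0.10200865] [-1.31861486 -4.65184781 10.38292269] [-0.081 -0.044 -0.001]
```

View pics/s5.png

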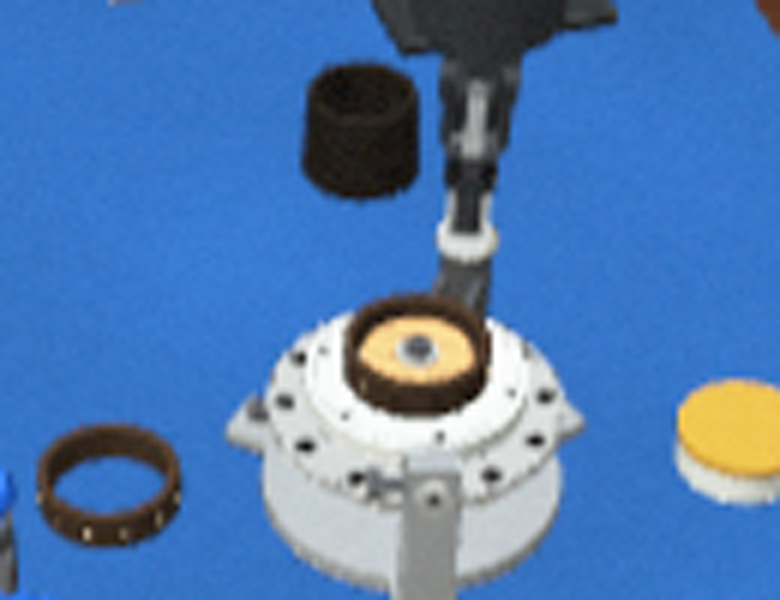

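The button is still in and has moved to about (467,235) in the crop, more than half-way round. I'll estimate the dial angle from it.

```bash
python3 - <<'E'
from h import *
A=np.array([.5797,.1096]);r=.092;a0=np.arctan2(.1995-A[1],.594-A[0]);print(np.degrees(a0))
for d in range(0,36,5):
    a=a0-np.radians(d);P=[*(A+r*np.array([np.cos(a),np.sin(a)])),.102 if d else .114]
    print(d,np.round(P,4),np.round((pix("side",np.array(P))-[270,110])*6))
E
```

```text
80.961929918974
0 [0.5942 0.2005 0.114 ] [402. 208.]
5 [0.602  0.1989 0.102 ] [417. 227.]
10 [0.6097 0.1966 0.102 ] [432. 227.]
15 [0.6172 0.1936 0.102 ] [448. 229.]
20 [0.6244 0.19   0.102 ] [463. 231.]
25 [0.6312 0.1858 0.102 ] [478. 234.]
30 [0.6376 0.1811 0.102 ] [492. 238.]
35 [0.6437 0.1757 0.102 ] [507. 243.]
```

```bash
python3 -m handwheel '[{"travel":[-0.02,-0.02,0.02],"dr":[0,0,0]},{"travel":[-0.015,-0.015,0.02],"dr":[0,0,0]}]' -1
python3 - <<'E'
from h import *
o=ctrl.get_obs();print(o["eef_pos"],o["wrist_force"],cmd([.6366,.1805,.102]))
E
```

```text
time_s: 4.57
eef_pos: [0.6351, 0.1847, 0.1019]
eef_rot: [-0.005, 0.168, 0.986, 0.001]
wrist_force: [-2.5, -0.6, 12.4]
opening: -0.002
[0.63514172 0.18468557 0.10194844] [-2.52806107 -0.60714949 12.42394904] [-0.018 -0.023 -0.001]
```

```bash
python3 -m handwheel '[{"travel":[-0.003,-0.004,-0.005],"dr":[0,0,0]},{"travel":[-0.003,-0.004,-0.005],"dr":[0,0,0]}]' -1
```

```text
time_s: 4.73
eef_pos: [0.6379, 0.1826, 0.107]
eef_rot: [-0.003, 0.169, 0.986, 0.002]
wrist_force: [-3.1, -0.8, 8.2]
opening: 0.001
```

At z = 0.107 with 8 N still on the tip, the button is already above the "rubbing" level of 0.105. So the pin is entering the hole, and I'll lift straight off.

```bash
python3 -m handwheel '[{"travel":[0,0,-0.02],"dr":[0,0,0]},{"travel":[0,0,-0.03],"dr":[0,0,0]},{"travel":[0,0,-0.04],"dr":[0,0,0]}]' -1
python3 -m handwheel '[{"travel":[0,0,-0.1],"dr":[0,0,0]},{"travel":[0,0,-0.2],"dr":[0,0,0]},{"travel":[0,0,-0.2],"dr":[0,0,0]},{"travel":[0.2,0,0],"dr":[0,0,0]},{"travel":[0.2,0.1,0],"dr":[0,0,0]},{"travel":[0.2,0.2,0],"dr":[0,0,0]},{"travel":[0.2,0.2,0],"dr":[0,0,0]},{"travel":[0.1,0.2,0],"dr":[0,0,0]},{"travel":[0,0,0],"dr":[0,0,0]},{"travel":[0,0,0],"dr":[0,0,0]}]' -1
python3 - <<'E'
from h import *
A=np.array([.5797,.1096]);a0=np.radians(80.96)
for d in(26,28,30,32):
    a=a0-np.radians(d)
    for z in(.105,.114):print(d,z,np.round((pix("side",np.array([*(A+.092*np.array([np.cos(a),np.sin(a)])),z]))-[270,110])*6))
im=viewer.camera("side")[110:210,270:400]
cv2.imwrite("pics/s6.png",cv2.resize(im,(780,600),interpolation=cv2.INTER_CUBIC)[:,:,::-1])
E
```

```text
time_s: 4.98
eef_pos: [0.6383, 0.1822, 0.1221]
eef_rot: [-0.003, 0.169, 0.986, 0.002]
wrist_force: [-0.4, -0.9, -0.4]
opening: 0.0
time_s: 5.82
eef_pos: [0.5443, 0.3304, 0.2039]
eef_rot: [-0.001, 0.171, 0.985, 0.003]
wrist_force: [0.6, 0.6, -0.1]
opening: -0.004
26 0.105 [481. 231.]
26 0.114 [482. 216.]
28 0.105 [487. 232.]
28 0.114 [488. 218.]
30 0.105 [493. 234.]
30 0.114 [494. 220.]
32 0.105 [499. 236.]
32 0.114 [500. 221.]
```

View pics/s6.png

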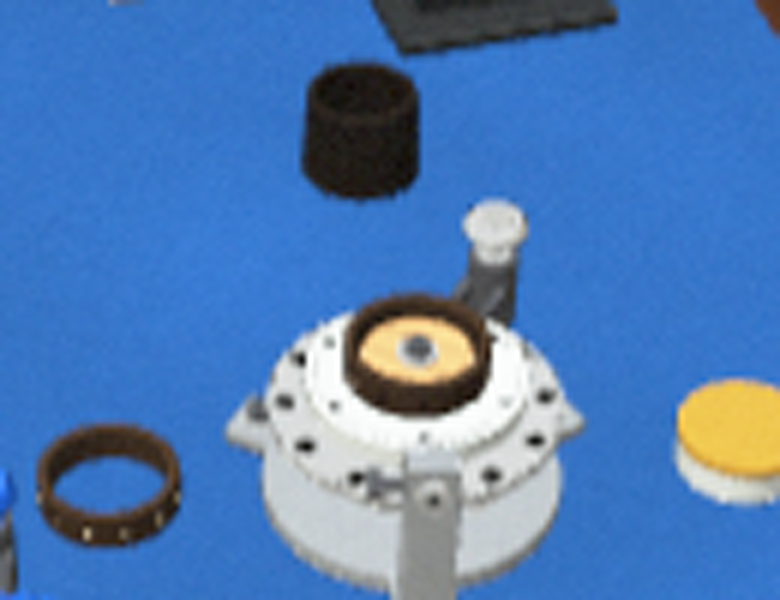

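The button top is at (495,220), against a predicted (494,220) for 30° with the button fully out. The bangle is seated, the bystanders in view are unmoved and the arm is clear.

```bash
python3 -c "
from bench import ctrl
print(ctrl.hand_in())"
```

```text
the job is handed in; nothing more can be done
None
```

The table has turned clockwise to the next hole and the pin has sprung home. I handed the job in about 6 s into the 38 s limit. I pressed the button fully in with the shut fingertips, dragged the table round, then eased up and lifted clear.

**Last checks**
- **Position:** in the last side view the button top is at crop pixel (495,220). The prediction for 30° with the button fully out was (494,220).
- **Bangle and bench:** the bangle looks seated on its mandrel, and the spare bangle, wax tin and horn ring look unmoved. The other loose things were outside that view, but the arm never worked low near them.
- **Arm:** it stands clear, with about zero wrist force. The highest reading at the end of any move was about 20 N vertically.

**What did not go as planned**
- **Early drift:** on first pressing, the tool crept and dragged the table about 7° clockwise. I brought it back, still pressed, to where the finger stood about 3° from the first hole, and held it there before turning. The dial angle there was inferred from the finger position, not seen.
- **Axis measurement:** the side view of the axis disagreed with the top view by about 7 mm. I used the top view, which gave a button radius of 89.5 mm against the stated 92 mm.

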